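# Pin the plate gauge's stop with a ball-lock pin

### The arm

A 6-joint arm with a two-finger parallel gripper is mounted at the origin on the work surface. World frame = base frame: x ahead of the robot, y to its left, z up, the work surface at z = 0. Lengths are in mm, angles in rad, forces in N, time in s.
With the tool pointing down it reaches from about 275 to 825 mm from the base axis. Payload 5.2 kg.
Tool frame: the origin (TCP) lies at the very end of the fingers, on their centre line; the grasp point (between the pads) lies 19 mm behind it; z points along the fingers, y is the line along which they close (so a half turn about z gives the same grasp; the last joint's range is limited). The gripper opens to 93 mm and grips with 3 to 60 N. Pads are 15 mm wide; open, the fingers measure 128 mm over their backs; the gripper's body (75 mm by 188 mm) begins 65 mm behind the grasp point.
Start: joints at [-1.485, 0.259, 1.535, -0, 1.348, -0.203], TCP at [156.662, -527.221, 218.653] pointing down, gripper open.
Joint ranges: [-3.14, 3.14], [-0.91, 2.08], [0.19, 2.58], [-1.22, 4.36], [0.22, 2.71], [-3.12, 3.12]. Speed limits (rad/s): [2.57, 2.57, 3.14, 3.14, 3.14, 3.14].

### API

Orientations are given as a 3x3 rotation matrix whose columns are the frame's x, y, z axes.
In Python, from cell import get_obs, snapshot, camera_info, finish_job gives the robot as it stands.
- The arm moves only by the shell command python3 -m handwheel 'ROWS' [FORCE]. ROWS is JSON, a list of rows, each a list of 3 entries, a list of its own where there are three numbers: the finger opening in cm, from 0 to 9.3, then the shift along the world's x, y, z in cm, then the turn about the world's z in degrees. In form: [[hand, [tx, ty, tz], twist], ...]. A call has 1 to 10 rows; each row is the pose to reach, as a shift and turn from the pose commanded when the call began; what a row does not reach only later rows make up. A row lasts 1/12 s, in which the tool goes at most 41.7 mm and 7.16 degrees, less where a joint would pass 70% of its speed; a pose out of reach is approached as far as the arm can. A call with a gripper value outside its range is refused whole. The fingers move at their own pace and stop on an object; FORCE is the grip in N (left out, the last holds). Time passes only in rows, so rows that repeat a pose let the fingers close. It gives the time, the measured TCP pose, the force, the opening and the grip force at its end, in the units of the state.
- get_obs(): the state, without advancing time (a new reading comes with each control period).
- snapshot(name): name is "side" or "top" or "wrist"; returns the picture (400x640x3 uint8, red, green, blue); there is no depth.
- camera_info(name): a dict with "intrinsics" (3x3 intrinsics, pixels), "rvec" (rotation vector, rad) and "tvec" (3), from world to camera coordinates, as OpenCV has them. Camera axes: x right, y down, z forward; pixel columns grow to the right and rows downward; lengths in mm; the calibration is good to about 2 mm. A picture is of the moment at which its call begins: read the wrist's pose just before it. camera_info takes no time and is no camera call; for the wrist camera it gives the pose at the moment of the call.
- finish_job(): hands the job in; it is judged then, once.
The state is a dict: "t": time; "joint_pos": joint angles; "joint_vel": joint speeds; "effort": joint torques, N m; "tool_pos": TCP position; "tcp_rot": TCP orientation; "wrist_force": force on the tool from outside, world axes, zero at the start; "moment": the same for the moment, N m; "finger_gap": opening from 0.0 (shut) to 1.0 (fully open); "grip_force": force on a finger pad.
Only numpy, scipy, OpenCV 4.12 (cv2) and the standard library are available. Lean on these libraries where they do the work, as an engineer would, in place of code of your own. Each camera call takes 0.05 s, during which the arm holds its last target. There are 200 camera calls.

### The job

Set the plate gauge: slide its stop along to the third strip hole from the fence (the middle one of the five) and lock it there with the ball-lock pin, the one of the two pins in the stand that has a push button. With the pin's nose in the stop's hole and in the strip's, press the button, push the pin through right down on its shoulder, and let the button come fully out so that the balls lock underneath. The strip may sit up to a centimetre off, so feel for its hole with the pin's nose, press gently without ever forcing the pin, and leave the saucer and the mug undisturbed.

Things in the scene. Friction and masses are not known exactly. Their poses are not given: they have to be found in the camera images.
- stop (a joint): the plate gauge's sliding stop, an aluminium saddle 70 mm wide and 110 mm long round a perforated steel strip. Value in m: how far the stop's pin hole lies beyond hole3, positive away from the fence (along -y of hole3); 0 = over the nominal third hole. Slides by hand from -0.10 to 0.105, friction about 1.5 N, and stays where it is left
- stop_hole (a point): centre of the mouth of the stop's vertical pin hole (17.5 mm across), in the flat top of its upper cheek, 80 mm above the table. The cheek is 8 mm thick; below it a 2 mm gap, the strip (8 mm), a 2 mm gap, and the lower cheek (8 mm) with a like hole. z up, y along the strip towards the fence
- stop_knob (a point): the stop's small black knob, upright cylinder 22 mm across, from 90 to 116 mm above the table on a thin neck; the point is on its axis, 104 mm above the table and 55 mm from the pin hole, on the side away from the fence
- hole3 (a point): nominal place of the strip's third hole, on the strip's top face, 70 mm above the table. y along the strip towards the fence, z up. Five holes 18 mm across, 40 mm apart along y, the third in the middle. The strip's screws sit in slots: the real row of holes lies up to 10 mm to either side of nominal along y (unmeasured), but does not move under this job's light forces
- fence (a point): middle of the top edge of the gauge's fixed fence, an aluminium wall 160 mm long, 67 mm above the table, 198 mm along the strip from the third hole
- pin_grip (a point): the ball-lock pin: point on its axis half-way up its upright aluminium grip (26 mm across with dark rings, top 18 mm above this point), which stands on a shoulder flange 32 mm across and 4 mm thick; the shoulder's underside is 22 mm below this point. z runs up along the pin. Mass about 0.14 kg
- pin_nose (a point): the pin's lower end, 50 mm below the shoulder: steel shank 16 mm across, the last 3 mm a cone down to 11 mm. Four balls stick out 3 mm (22 mm over all), undersides 35.5 mm and tops 29.5 mm below the shoulder. They do not pass the stop's hole while the button is out: the pin then stands on them on the stop's top, nose 4.5 mm inside the strip's hole; where the strip is solid the nose stops on it, 4.5 mm higher. Balls in, the pin slides freely
- button_top (a point): centre of the top of the pin's steel push button, 14 mm across, sticking 8 mm out of the top of the grip, 26 mm above pin_grip when out. Travel 5 mm against a spring: 3 N to start, 8 N fully in; the balls draw in with it and are inside only when it is nearly fully in
- button (a joint): the pin's push button: 0 = out (balls out, locked), 0.005 = fully pressed (balls in), m
- plainpin_grip (a point): the other pin in the stand, a plain one with a domed top and neither button nor balls; same shank and shoulder, grip 36 mm high; point on its axis 20 mm above its shoulder. Not wanted
- stand_top (a point): centre of the top of the wooden pin stand, 130 x 50 mm, 65 mm high, fixed to the table; x along its length. Two loose holes 25 mm across, 32 mm to either side of this point; each holds a pin hanging by its shoulder on the top face
- saucer_centre (a point): small white saucer 104 mm across lying on the gauge's board between fence and stop; its middle, 9 mm up. Leave alone
- mug: blue mug, 80 mm across, 95 mm high, handle to its +y; origin under its middle. Leave alone

How it is judged (in metres and radians):
On the way:
1. the pin's button is pressed in with the pin's nose in the hole of the stop (value of joint button above 0.0035 m and horizontal distance between pin_grip and stop_hole below 0.006 m and z of pin_grip in the frame of stop_hole below 0.064 m), for 0.1 s.
At the end, for the whole second after the job is handed in: The stop is pinned at the third strip hole (within 14 mm of nominal, play included): the ball-lock pin goes upright through stop and strip, its shoulder within 2.5 mm of the stop's top, its button out again (under 1 mm in) so that the balls lock below; all at rest and let go (value of joint stop between -0.014 and 0.014 m and z of pin_grip in the frame of stop_hole below 0.0245 m and horizontal distance between pin_grip and stop_hole below 0.004 m and angle between the z axis of pin_grip and the z axis of stop_hole, either way round below 0.06 rad and value of joint button below 0.001 m and velocity of joint stop between -0.005 and 0.005 m/s); the robot touches nothing.
It fails at once if the pin is forced: it bears on the gauge, its stop or strip with more than 35 N (contact force between ballpin and gauge above 35 N).
It fails at once if saucer or mug is shifted by more than 20 mm (distance of any of saucer_centre, mug from where it was at the start of the episode above 0.02 m).
It also fails if it takes over 72 s, if anything falls off the work surface, if the arm or the gripper's body presses on something with over 40 N, if the wrist force passes 120 N, or if a joint passes its speed limit or range.

## Working session

There is one attempt and no reset: what is moved stays moved. The work goes in short steps, Python scripts to look and compute and a shell command to move; the robot and the scene stay as the last step left them, time stands still between calls to the robot, and variables do not carry over. Pictures are saved under pics/ and viewed, at most 12 in all, crops included, and the job is handed in when it is done.

```bash
mkdir -p pics; cat > h.py <<'E'
import numpy as np,cv2
from cell import get_obs,snapshot,camera_info
def save(n,f):
    im=snapshot(n); cv2.imwrite('pics/'+f,im[:,:,::-1]); return im
def ray(ci,u,v):
    K=np.array(ci['intrinsics'],float);R=cv2.Rodrigues(np.array(ci['rvec'],float))[0];t=np.array(ci['tvec'],float).ravel()
    d=R.T@np.linalg.inv(K)@np.array([u,v,1.]);return -R.T@t,d
def atz(ci,u,v,z):
    c,d=ray(ci,u,v);return c+d*(z-c[2])/d[2]
def proj(ci,p):
    return cv2.projectPoints(np.array([p],float),np.array(ci['rvec'],float),np.array(ci['tvec'],float),np.array(ci['intrinsics'],float),None)[0].ravel()
E
python3 - <<'E'
from h import *
save('top','top1.png');save('side','side1.png')
for n in('top','side'):
    print(n,ray(camera_info(n),320,200))
print(get_obs()['t'])
E
```

```text
top (array([ 304.40308254,  -42.15308651, 1267.44626623]), array([ 0.1684197 ,  0.00274926, -0.98577971]))
side (array([ 226.12793144, -601.71671719,  824.11727737]), array([ 0.29887854,  0.57758023, -0.75976441]))
0.1
```

View pics/top1.png

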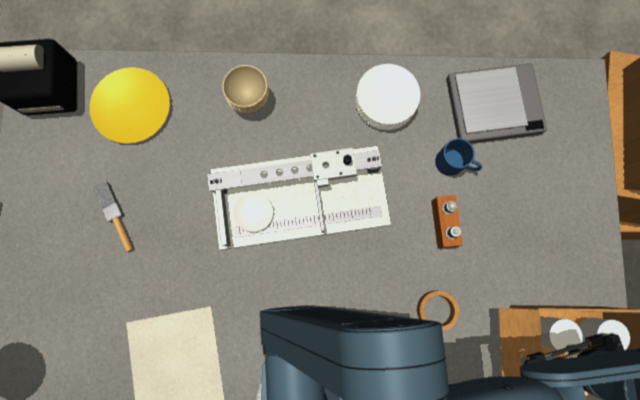

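View pics/side1.png

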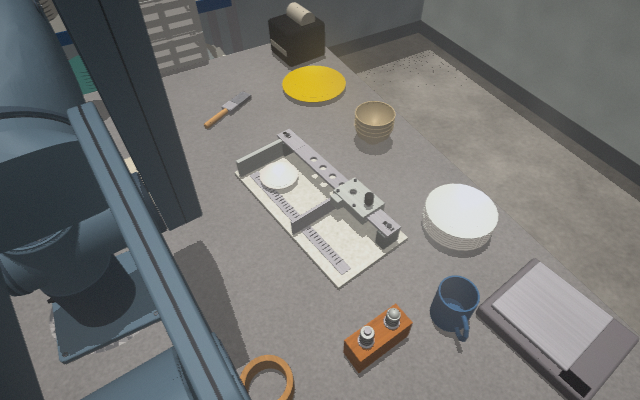

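Top view: gauge at (300,190) with the stop at (335,163), knob at (348,159), stand at (449,222) and mug at (458,157). I'll enlarge both areas next.

```bash
python3 - <<'E'
import cv2,numpy as np
a=cv2.imread('pics/top1.png');b=cv2.imread('pics/side1.png')
A=cv2.resize(a[140:210,200:400],None,fx=4,fy=4,interpolation=3)
B=cv2.resize(a[190:255,420:480],None,fx=4.5,fy=4.5,interpolation=3)
C=cv2.resize(b[295:375,335:420],None,fx=4.5,fy=3.65,interpolation=3)
o=np.zeros((600,800,3),np.uint8);o[:280]=A;o[290:290+B.shape[0],:B.shape[1]]=B;o[290:290+C.shape[0],300:300+C.shape[1]]=C
cv2.imwrite('pics/crop1.png',o)
E
```

```text
(no output)
```

View pics/crop1.png

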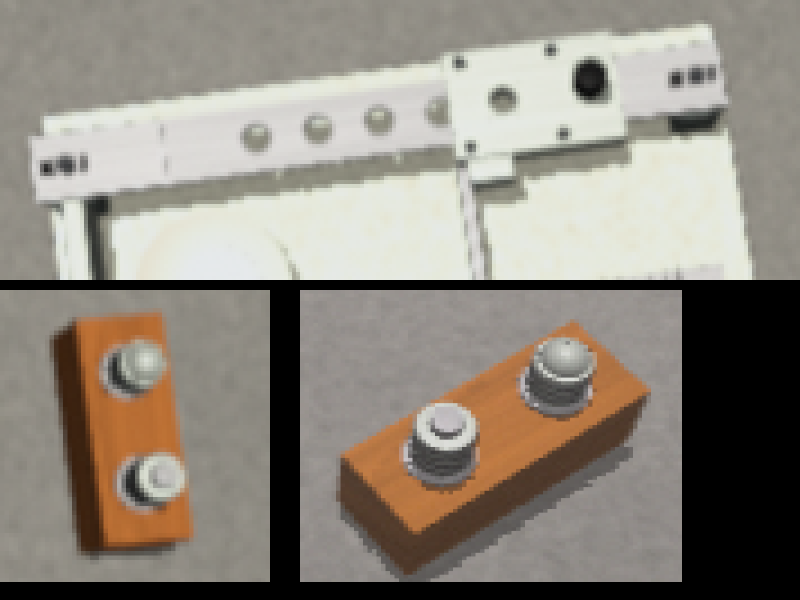

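Top crop: strip holes at (256,137), (318,127), (378,119) = third and (440,110); stop hole at (503,99), knob at (590,78), fence at about x=75. The button pin is the stand's lower one: button at (165,477) in the top crop and (445,420) in the side crop.

```bash
python3 - <<'E'
from h import *
T=camera_info('top');S=camera_info('side')
f=lambda x,y:(200+x/4-.4,140+y/4-.4)
H=[atz(T,*f(*p),70) for p in((256,137),(318,127),(378,119),(440,110))]
for h in H: print('hole',h.round(1))
s=atz(T,*f(503,99),80);k=atz(T,*f(590,78),116)
print('stop',s.round(1),'knob',k.round(1))
d=H[3]-H[0];print('pitch',np.linalg.norm(d)/3,'dir(-y)',(d/np.linalg.norm(d)).round(4), 'yaw deg of +y axis',np.degrees(np.arctan2(-d[1],-d[0])))
print('s-h3',np.linalg.norm(s-H[2]+[0,0,-10]), 'k-s',np.linalg.norm((k-s)[:2]))
print('pinT',atz(T,420+165/4.5-.4,190+187/4.5-.4,113).round(1),'pinS',atz(S,335+145/4.5-.4,295+130/3.65-.4,113).round(1))
print('plain',atz(T,420+148/4.5-.4,190+(357-290)/4.5-.4,105).round(1))
print('mug',atz(T,458,153,95).round(1),'kS',atz(S,369,194,116).round(1), 'stopholeS',atz(S,353,191,80).round(1))
o=get_obs();print(o['tcp_rot'],o['tool_pos'],o['finger_gap'])
E
```

```text
hole [575.3 107.8  70. ]
hole [582.5  68.   70. ]
hole [588.4  29.4  70. ]
hole [595.  -10.6  70. ]
stop [600.5 -51.2  80. ] knob [ 605.9 -105.1  116. ]
pitch 39.999969096823385 dir(-y) [ 0.1649 -0.9863  0.    ] yaw deg of +y axis 99.4901574899139
s-h3 81.50907544739809 k-s 54.20435930069567
pinT [ 429.3 -373.8  113. ] pinS [ 431.8 -373.7  113. ]
plain [ 496.7 -368.9  105. ]
mug [ 632.1 -390.1   95. ] kS [ 612.1 -103.   116. ] stopholeS [603.  -50.2  80. ]
[[ 9.58598541e-01  2.84760974e-01 -1.58757705e-04]
 [ 2.84760856e-01 -9.58597251e-01  1.60184644e-03]
 [ 3.03958653e-04 -1.58073564e-03 -9.99998704e-01]] [ 156.59882599 -526.74199454  217.92195067] 1.0002318606013232
```

```bash
python3 -m handwheel '[[5,[45.1,42.2,0],-7],[5,[45.1,42.2,0],-7],[5,[45.1,42.2,0],-7],[5,[45.1,42.2,0],-7],[5,[45.1,42.2,0],-7],[5,[45.1,42.2,0],-7],[5,[45.1,42.2,0],-7],[5,[45.1,42.2,0],-7],[5,[45.1,42.2,0],-7],[5,[45.1,42.2,0],-7]]' 20
```

```text
t: 0.93
tool_pos: [461.5, -241.0, 218.4]
tcp_rot: [[0.986, 0.166, -0.0], [0.166, -0.986, 0.0], [-0.0, -0.0, -1.0]]
wrist_force: [0.5, -0.5, 0.4]
finger_gap: 0.533
grip_force: 0.0
```

```bash
python3 -m handwheel '[[5,[14.6,13.7,0],0],[5,[14.6,13.7,0],0],[5,[14.6,13.7,0],0],[5,[14.6,13.7,0],0],[5,[14.6,13.7,0],0],[5,[14.6,13.7,0],0],[5,[14.6,13.7,0],0],[5,[14.6,13.7,0],0]]'; python3 - <<'E'
from h import *
ci=camera_info('wrist');save('wrist','w1.png')
for p in([607.5,-104.5,116],[601.5,-50.8,80],[588.4,29.4,70]): print(proj(ci,p))
print(ray(ci,320,200))
E
```

```text
t: 1.6
tool_pos: [605.8, -106.0, 217.9]
tcp_rot: [[0.986, 0.166, -0.002], [0.166, -0.986, -0.0], [-0.002, -0.0, -1.0]]
wrist_force: [-0.1, 0.7, -0.7]
finger_gap: 0.538
grip_force: 0.0
[312.79638587 186.08617642]
[252.08579565 172.95196933]
[164.97526016 170.18920758]
(array([673.30247406, -94.61958182, 384.19305683]), array([-0.27262322, -0.06245951, -0.96068064]))
```

View pics/w1.png

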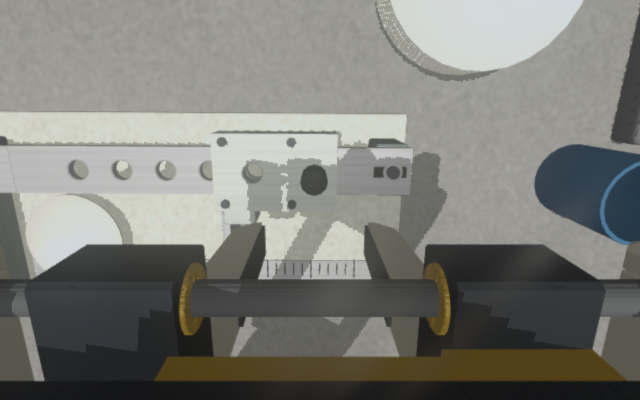

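Wrist view: knob top at (314,179), stop hole at (254,171), strip holes at (78,170), (122,170) and (166,170).

```bash
python3 - <<'E'
from h import *
ci=camera_info('wrist')
for n,u,v,z in(('knob',314,178,116),('stop',254,171,80),('h3',166,170,70),('h2',122,170,70),('h1',78,170,70)):print(n,atz(ci,u,v,z).round(1))
E
```

```text
knob [ 613.9 -105.   116. ]
stop [603.4 -52.8  80. ]
h3 [588.7  28.   70. ]
h2 [582.   67.7  70. ]
h1 [575.3 107.3  70. ]
```

```bash
python3 -m handwheel '[[5,[0.4,0,-6],0],[5,[0.4,0,-12.6],0],[5,[0.4,0,-12.6],0],[5,[0.4,0,-12.6],0],[2,[0.4,0,-12.6],0],[2,[0.4,0,-12.6],0],[2,[0.4,0,-12.6],0],[2,[0.4,0,-12.6],0],[2,[0.4,0,-12.6],0],[2,[0.4,0,-12.6],0]]' 15
```

```text
t: 2.48
tool_pos: [611.7, -106.1, 95.0]
tcp_rot: [[0.986, 0.166, 0.004], [0.166, -0.986, -0.001], [0.003, 0.002, -1.0]]
wrist_force: [-0.8, 0.6, 6.8]
finger_gap: 0.231
grip_force: 15.0
```

```bash
python3 -m handwheel '[[2,[-0.34,2,0],0],[2,[-0.67,4,0],0],[2,[-1,6,0],0],[2,[-1.2,7.2,0],0],[2,[-1.34,8.05,0],0],[2,[-1.34,8.05,0],0],[2,[-1.34,8.05,0],0],[2,[-1.34,8.05,0],0]]'; python3 - <<'E'
from h import *
im=save('top','top2.png')
cv2.imwrite('pics/c2.png',cv2.resize(im[140:210,230:390,::-1],None,fx=5,fy=5,interpolation=3))
im=save('side','side2.png')
cv2.imwrite('pics/c2s.png',cv2.resize(im[120:260,270:430,::-1],None,fx=4,fy=4,interpolation=3))
E
```

```text
t: 3.15
tool_pos: [598.6, -24.9, 95.0]
tcp_rot: [[0.986, 0.167, 0.004], [0.167, -0.986, -0.001], [0.004, 0.001, -1.0]]
wrist_force: [-0.6, 1.0, 6.2]
finger_gap: 0.234
grip_force: 15.0
```

View pics/c2s.png

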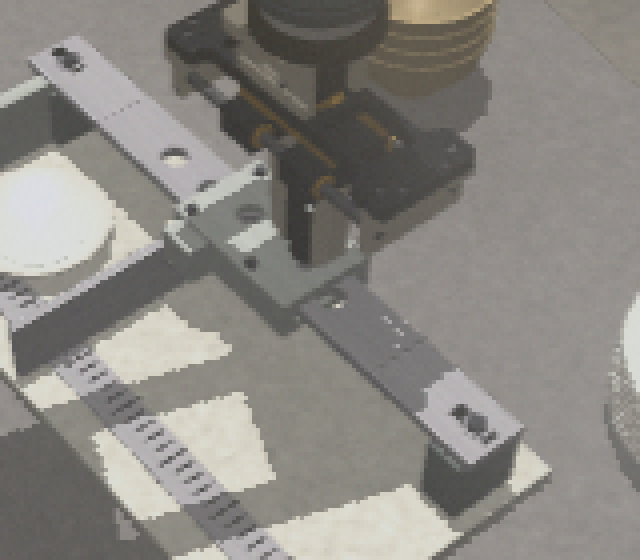

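```bash
python3 -m handwheel '[[5,[0,0,0],0],[5,[0,0,0],0],[5,[0,0,0],0],[5,[0,0,3],0],[5,[0,0,7],0],[5,[0,0,10.5],0],[5,[-2,-4,10.5],0],[5,[-4,-8,10.5],0],[5,[-5.6,-11.6,10.5],0],[5,[-7.2,-15,10.5],0]]'; python3 -m handwheel '[[5,[-9.6,-19.9,0],0],[5,[-9.6,-19.9,0],0],[5,[-9.6,-19.9,0],0],[5,[-9.6,-19.9,0],0],[5,[-9.6,-19.9,0],0],[5,[-9.6,-19.9,0],0],[5,[-9.6,-19.9,0],0],[5,[-9.6,-19.9,0],0]]'; python3 - <<'E'
from h import *
ci=camera_info('wrist');w=save('wrist','w3.png');t=save('top','top3.png');s=save('side','side3.png')
print(get_obs()['tool_pos'])
for p in([430.5,-373.8,113],):print(proj(ci,p))
o=np.zeros((600,800,3),np.uint8)
o[:300,:]=cv2.resize(t[140:200,210:370],(800,300),interpolation=3)
o[300:,:400]=cv2.resize(s[150:225,290:390],(400,300),interpolation=3)
o[300:,400:]=cv2.resize(w[100:250,220:420],(400,300),interpolation=3)
cv2.imwrite('pics/c3.png',o[:,:,::-1])
E
```

```text
t: 4.08
tool_pos: [524.2, -176.5, 197.9]
tcp_rot: [[0.986, 0.167, 0.0], [0.167, -0.986, -0.0], [0.0, 0.0, -1.0]]
wrist_force: [0.5, 0.3, 0.0]
finger_gap: 0.533
grip_force: 0.0
t: 4.75
tool_pos: [428.7, -374.5, 197.2]
tcp_rot: [[0.987, 0.164, -0.0], [0.164, -0.987, 0.001], [-0.0, -0.001, -1.0]]
wrist_force: [0.0, 1.0, 0.5]
finger_gap: 0.536
grip_force: 0.0
[ 429.85437045 -372.80437829  197.60098475]
[313.8958112  192.01143557]
```

View pics/c3.png

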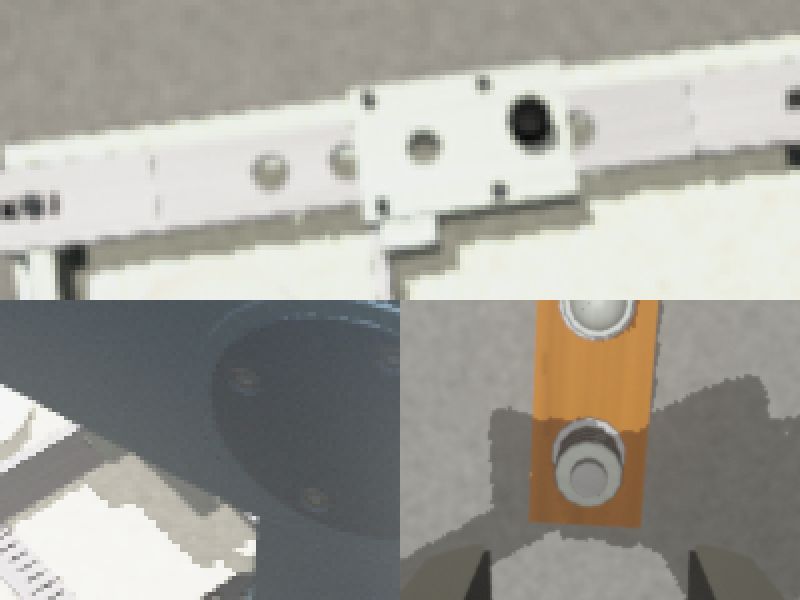

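Top: stop hole at (425,146), first strip hole at (270,172), knob at (530,122). Wrist: the button pin's top at crop (589,477); the button is on the pin I'm over.

```bash
python3 - <<'E'
from h import *
T=camera_info('top');W=camera_info('wrist')
f=lambda x,y:(210+x/5-.4,140+y/5-.4)
print('stop',atz(T,*f(425,146),80).round(1),'h1',atz(T,*f(270,172),70).round(1),'knob',atz(T,*f(530,122),116).round(1))
print('pin',atz(W,314.2,188.2,113).round(1),get_obs()['tool_pos'])
E
```

```text
stop [587.5  27.6  80. ] h1 [574.9 107.8  70. ] knob [592.1 -26.6 116. ]
pin [ 434.5 -371.9  113. ] [ 429.85437045 -372.80437829  197.60098475]
```

```bash
python3 -m handwheel '[[5,[0.2,0.1,-4],0],[5,[0.2,0.1,-8],0],[5,[0.2,0.1,-11],0],[5,[0.2,0.1,-12.3],0],[5,[0.2,0.1,-12.3],0],[2,[0.2,0.1,-12.3],0],[2,[0.2,0.1,-12.3],0],[2,[0.2,0.1,-12.3],0],[2,[0.2,0.1,-12.3],0],[2,[0.2,0.1,-12.3],0]]' 30
```

```text
t: 5.73
tool_pos: [432.0, -374.0, 76.2]
tcp_rot: [[0.986, 0.166, 0.002], [0.166, -0.986, -0.002], [0.002, 0.002, -1.0]]
wrist_force: [0.2, -0.5, 4.5]
finger_gap: 0.275
grip_force: 30.0
```

```bash
python3 -m handwheel '[[2,[0,0,3],0],[2,[0,0,6.5],0],[2,[0,0,10],0],[2,[0,0,12],0],[2,[1.5,3.8,12],0],[2,[2.9,7.6,12],0],[2,[4.3,11.4,12],0],[2,[5.7,15.1,12],0],[2,[7.1,18.8,12],0],[2,[8.5,22.5,12],0]]'; python3 -m handwheel '[[2,[7.2,17.7,0],0],[2,[7.2,17.7,0],0],[2,[7.2,17.7,0],0],[2,[7.2,17.7,0],0],[2,[7.2,17.7,0],0],[2,[7.2,17.7,0],0],[2,[7.2,17.7,0],0],[2,[7.2,17.7,-1.5],0],[2,[7.2,17.7,-3],0],[2,[7.2,17.7,-3],0]]'; python3 - <<'E'
from h import *
t=save('top','top4.png');s=save('side','side4.png');W=camera_info('wrist');w=save('wrist','w4.png')
p=get_obs()['tool_pos'];S=camera_info('side');print(p,proj(S,p-[0,0,61]),proj(S,[589,28,80]),proj(W,p-[0,0,61]),proj(W,[589,28,80]))
u,v=proj(S,p-[0,0,61]).astype(int);print(u,v)
o=np.zeros((600,800,3),np.uint8)
o[:300,:400]=cv2.resize(s[v-60:v+15,u-50:u+50],(400,300),interpolation=3)
o[:300,400:]=cv2.resize(s[130:230,270:403],(400,300),interpolation=3)
o[300:,:480]=cv2.resize(w,(480,300))
cv2.imwrite('pics/c4.png',o[:,:,::-1])
E
```

```text
t: 6.57
tool_pos: [516.3, -146.7, 195.1]
tcp_rot: [[0.986, 0.165, 0.001], [0.165, -0.986, -0.0], [0.001, 0.0, -1.0]]
wrist_force: [0.2, -0.0, -1.3]
finger_gap: 0.274
grip_force: 30.0
t: 7.4
tool_pos: [585.8, 27.2, 161.9]
tcp_rot: [[0.986, 0.164, -0.005], [0.164, -0.986, 0.0], [-0.005, -0.001, -1.0]]
wrist_force: [-1.0, 1.1, -1.9]
finger_gap: 0.274
grip_force: 30.0
[588.11849217  27.35930734 165.27886154] [332.05748012 166.5245281 ] [332.18931349 173.04815787] [314.29646273 202.70610642] [313.64230997 192.05438263]
332 166
```

View pics/c4.png

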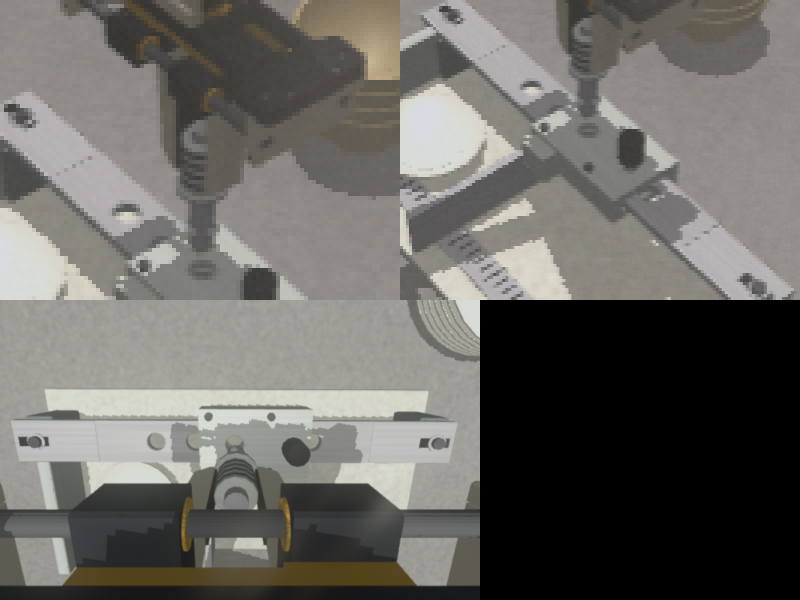

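Side view: the nose at crop (201,252) stands right above the stop's hole at (202,270). The wrist view shows nose and hole nearly in line at (237,445). I'll zoom in to get the fore-aft offset.

```bash
python3 - <<'E'
import cv2,numpy as np
s=cv2.imread('pics/side4.png');w=cv2.imread('pics/w4.png')
o=np.zeros((600,800,3),np.uint8)
o[:,:400]=cv2.resize(s[130:190,312:352],(400,600),interpolation=3)
o[:,400:]=cv2.resize(w[160:280,273:353],(400,600),interpolation=3)
cv2.imwrite('pics/c5.png',o)
E
```

```text
(no output)
```

View pics/c5.png

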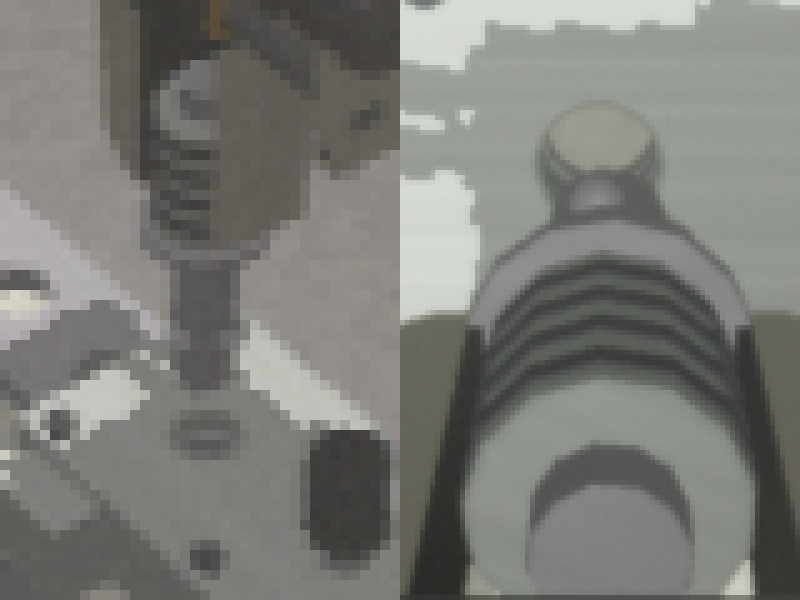

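```bash
python3 - <<'E'
from h import *
W=camera_info('wrist');S=camera_info('side');p=get_obs()['tool_pos'];print(p.round(1))
print('hole W',atz(W,312.9,190.8,80).round(1),'S',atz(S,332.4,173.3,80).round(1))
print('button W',atz(W,314.8,272,p[2]+37).round(1))
print('shank x at nose, S cols', proj(S,p-[0,0,61]), 'W',proj(W,p-[0,0,61]))
n=p-[0,0,61]
print('nose front bottom edge S',proj(S,n+[-5.5*.46,-5.5*.89,0]))
E
```

```text
[588.1  27.4 165.3]
hole W [590.5  28.8  80. ] S [589.  27.  80.]
button W [588.5  27.2 202.3]
shank x at nose, S cols [332.05748012 166.5245281 ] W [314.24345725 203.53723532]
nose front bottom edge S [332.14708224 168.08807189]
```

```bash
python3 -m handwheel '[[2,[0.1,0.05,-1],0],[2,[0.1,0.05,-2],0],[2,[0.1,0.05,-2.1],0],[2,[0.1,0.05,-2.2],0],[2,[0.1,0.05,-2.3],0],[2,[0.1,0.05,-2.4],0],[2,[0.1,0.05,-2.5],0],[2,[0.1,0.05,-2.6],0],[2,[0.1,0.05,-2.7],0],[2,[0.1,0.05,-2.7],0]]'
```

```text
t: 8.38
tool_pos: [589.0, 29.1, 137.5]
tcp_rot: [[0.986, 0.166, -0.0], [0.166, -0.986, -0.0], [-0.0, -0.0, -1.0]]
wrist_force: [-0.4, 0.2, -1.1]
finger_gap: 0.272
grip_force: 30.0
```

```bash
python3 -m handwheel '[[2,[0,0,-0.1],0],[2,[0,0,-0.2],0],[2,[0,0,-0.3],0],[2,[0,0,-0.4],0],[2,[0,0,-0.5],0],[2,[0,0,-0.6],0],[2,[0,0,-0.7],0],[2,[0,0,-0.7],0]]'
```

```text
t: 9.05
tool_pos: [589.0, 29.1, 130.4]
tcp_rot: [[0.986, 0.166, -0.0], [0.166, -0.986, 0.0], [-0.0, -0.0, -1.0]]
wrist_force: [-0.4, 0.2, -1.0]
finger_gap: 0.275
grip_force: 30.0
```

```bash
python3 -m handwheel '[[2,[0,0,-0.05],0],[2,[0,0,-0.1],0],[2,[0,0,-0.15],0],[2,[0,0,-0.2],0],[2,[0,0,-0.25],0],[2,[0,0,-0.3],0],[2,[0,0,-0.35],0],[2,[0,0,-0.4],0],[2,[0,0,-0.4],0]]'
```

```text
t: 9.8
tool_pos: [589.2, 29.1, 126.7]
tcp_rot: [[0.986, 0.166, 0.0], [0.166, -0.986, -0.0], [0.0, 0.0, -1.0]]
wrist_force: [-0.9, 0.2, -0.9]
finger_gap: 0.274
grip_force: 30.0
```

```bash
python3 -m handwheel '[[2,[0,0,-0.05],0],[2,[0,0,-0.1],0],[2,[0,0,-0.15],0],[2,[0,0,-0.2],0],[2,[0,0,-0.2],0]]'
```

```text
t: 10.22
tool_pos: [589.7, 29.1, 126.4]
tcp_rot: [[0.986, 0.166, 0.002], [0.166, -0.986, -0.0], [0.002, 0.001, -1.0]]
wrist_force: [-3.9, 0.3, 8.8]
finger_gap: 0.275
grip_force: 30.0
```

```bash
python3 -m handwheel '[[2,[-0.05,0,0.1],0],[2,[-0.05,0,0.15],0],[2,[-0.05,0,0.15],0],[2,[-0.05,0,0.15],0]]'
```

```text
t: 10.55
tool_pos: [589.2, 29.1, 126.6]
tcp_rot: [[0.986, 0.166, 0.001], [0.166, -0.986, -0.0], [0.001, 0.0, -1.0]]
wrist_force: [-0.2, 0.3, 4.1]
finger_gap: 0.275
grip_force: 30.0
```

```bash
python3 -m handwheel '[[5,[0,0,0],0],[5,[0,0,0],0],[5,[0,0,0],0],[5,[0,0,0],0],[5,[0,0,2],0],[5,[0,0,5],0],[0,[0,0,5.5],0],[0,[0,0,5.5],0],[0,[0,0,5.5],0],[0,[0,0,5.5],0]]' 20; python3 - <<'E'
from h import *
print(get_obs()['tool_pos'].round(1),get_obs()['finger_gap'])
S=camera_info('side');W=camera_info('wrist');s=save('side','side6.png');w=save('wrist','w6.png')
o=np.zeros((600,800,3),np.uint8)
o[:,:400]=cv2.resize(s[130:190,312:352],(400,600),interpolation=3)
o[:,400:]=cv2.resize(w[160:340,260:380],(400,600),interpolation=3)
cv2.imwrite('pics/c6.png',o[:,:,::-1])
E
```

```text
t: 11.38
tool_pos: [587.8, 29.2, 179.7]
tcp_rot: [[0.986, 0.166, -0.002], [0.166, -0.986, 0.0], [-0.002, -0.001, -1.0]]
wrist_force: [0.1, 0.1, -0.2]
finger_gap: 0.298
grip_force: 0.0
[587.8  29.2 179.7] 0.2980724074981425
```

View pics/c6.png

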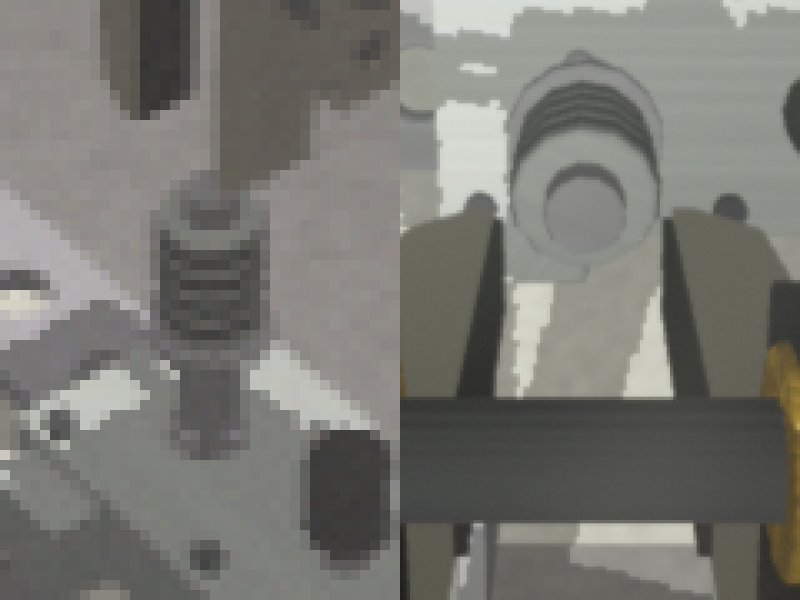

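The pin stands upright on its balls in the stop's hole. Wrist: button top at crop (586,212).

```bash
python3 - <<'E'
from h import *
print(atz(camera_info('wrist'),315.5,223.3,163.5).round(1),get_obs()['tool_pos'].round(1))
E
python3 -m handwheel '[[0,[0.05,0,0],0],[0,[0.05,0,0],0],[0,[0.05,0,0],0],[0,[0.05,0,-0.5],0],[0,[0.05,0,-1],0],[0,[0.05,0,-1.2],0],[0,[0.05,0,-1.3],0],[0,[0.05,0,-1.4],0],[0,[0.05,0,-1.4],0]]'
```

```text
[589.8  28.9 163.5] [587.7  29.2 179.6]
t: 12.23
tool_pos: [589.1, 29.1, 166.9]
tcp_rot: [[0.986, 0.166, -0.0], [0.166, -0.986, 0.0], [-0.0, -0.0, -1.0]]
wrist_force: [-1.0, -0.4, -0.8]
finger_gap: 0.004
grip_force: 0.0
```

```bash
python3 -m handwheel '[[0,[0,0,-0.1],0],[0,[0,0,-0.2],0],[0,[0,0,-0.3],0],[0,[0,0,-0.4],0],[0,[0,0,-0.5],0],[0,[0,0,-0.6],0],[0,[0,0,-0.65],0],[0,[0,0,-0.7],0],[0,[0,0,-0.7],0]]'
```

```text
t: 12.98
tool_pos: [589.7, 29.0, 161.0]
tcp_rot: [[0.986, 0.166, 0.002], [0.166, -0.986, -0.0], [0.002, 0.001, -1.0]]
wrist_force: [-0.0, 0.6, 5.4]
finger_gap: 0.006
grip_force: 2.8
```

```bash
python3 -m handwheel '[[0,[0,0,-0.1],0],[0,[0,0,-0.15],0],[0,[0,0,-0.2],0],[0,[0,0,-0.25],0],[0,[0,0,-0.3],0],[0,[0,0,-0.35],0],[0,[0,0,-0.4],0],[0,[0,0,-0.4],0]]'
```

```text
t: 13.65
tool_pos: [588.9, 29.2, 155.7]
tcp_rot: [[0.986, 0.166, -0.001], [0.166, -0.986, 0.0], [-0.001, -0.0, -1.0]]
wrist_force: [0.2, -0.7, 0.5]
finger_gap: 0.007
grip_force: 0.0
```

```bash
python3 -m handwheel '[[0,[0,0,-0.1],0],[0,[0,0,-0.2],0],[0,[0,0,-0.3],0],[0,[0,0,-0.4],0],[0,[0,0,-0.5],0],[0,[0,0,-0.5],0]]'; python3 - <<'E'
from h import *
s=save('side','side7.png')
cv2.imwrite('pics/c7.png',cv2.resize(s[130:190,302:362],(600,600),interpolation=3)[:,:,::-1])
E
```

```text
t: 14.15
tool_pos: [589.0, 29.1, 150.9]
tcp_rot: [[0.986, 0.166, -0.0], [0.166, -0.986, 0.0], [-0.0, -0.0, -1.0]]
wrist_force: [-0.5, -0.3, -0.3]
finger_gap: 0.007
grip_force: 0.0
```

View pics/c7.png

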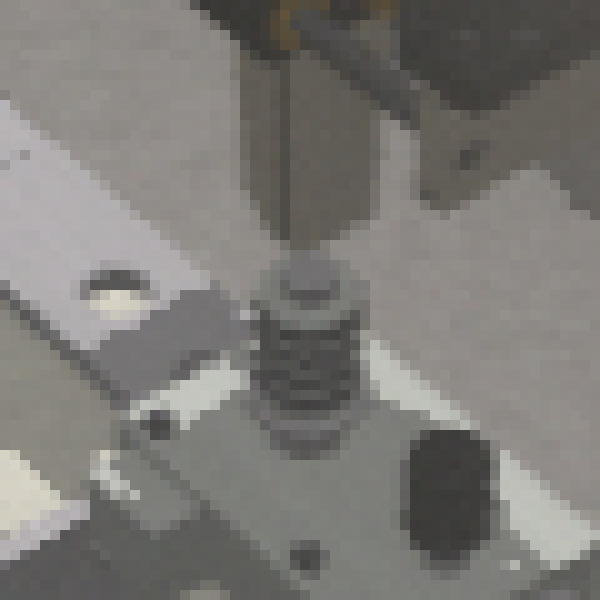

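The pin dropped part-way and caught, with its shoulder about 11 mm above the stop. I'll press it again.

```bash
python3 -m handwheel '[[0,[0,0,-0.2],0],[0,[0,0,-0.4],0],[0,[0,0,-0.6],0],[0,[0,0,-0.8],0],[0,[0,0,-0.9],0],[0,[0,0,-1],0],[0,[0,0,-1.1],0],[0,[0,0,-1.2],0],[0,[0,0,-1.2],0]]'
```

```text
t: 14.95
tool_pos: [589.0, 29.2, 139.0]
tcp_rot: [[0.986, 0.166, -0.0], [0.166, -0.986, 0.0], [-0.0, -0.0, -1.0]]
wrist_force: [0.3, -0.3, -0.4]
finger_gap: 0.006
grip_force: 0.0
```

```bash
python3 -m handwheel '[[0,[0,0,-0.1],0],[0,[0,0,-0.2],0],[0,[0,0,-0.25],0],[0,[0,0,-0.3],0],[0,[0,0,-0.3],0]]'
```

```text
t: 15.37
tool_pos: [589.0, 29.1, 135.9]
tcp_rot: [[0.986, 0.166, -0.0], [0.166, -0.986, 0.0], [-0.0, -0.0, -1.0]]
wrist_force: [0.8, 0.1, 0.6]
finger_gap: 0.009
grip_force: 0.0
```

```bash
python3 -m handwheel '[[0,[0,0,-0.1],0],[0,[0,0,-0.15],0],[0,[0,0,-0.2],0],[0,[0,0,-0.25],0],[0,[0,0,-0.3],0],[0,[0,0,-0.3],0]]'
```

```text
t: 15.87
tool_pos: [589.1, 29.1, 133.0]
tcp_rot: [[0.986, 0.166, -0.0], [0.166, -0.986, 0.0], [-0.0, -0.0, -1.0]]
wrist_force: [-0.4, -0.4, -0.1]
finger_gap: 0.009
grip_force: 0.0
```

```bash
python3 -m handwheel '[[0,[0,0,-0.1],0],[0,[0,0,-0.2],0],[0,[0,0,-0.3],0],[0,[0,0,-0.35],0],[0,[0,0,-0.4],0],[0,[0,0,-0.45],0],[0,[0,0,-0.5],0],[0,[0,0,-0.5],0]]'
```

```text
t: 16.53
tool_pos: [589.2, 29.1, 128.3]
tcp_rot: [[0.986, 0.166, 0.0], [0.166, -0.986, -0.0], [0.0, 0.0, -1.0]]
wrist_force: [0.1, -0.6, -0.9]
finger_gap: 0.004
grip_force: 0.0
```

```bash
python3 -m handwheel '[[0,[0,0,-0.05],0],[0,[0,0,-0.1],0],[0,[0,0,-0.15],0],[0,[0,0,-0.2],0],[0,[0,0,-0.25],0],[0,[0,0,-0.3],0],[0,[0,0,-0.3],0]]'
```

```text
t: 17.12
tool_pos: [589.3, 29.1, 125.4]
tcp_rot: [[0.986, 0.166, 0.0], [0.166, -0.986, -0.0], [0.0, 0.0, -1.0]]
wrist_force: [-0.4, 0.7, 5.2]
finger_gap: 0.002
grip_force: 2.9
```

Contact begins at about 128 mm, which matches the pin seated with its button out. One full press now will make sure of the pressed-in-hole condition; then I'll release and clear off.

```bash
python3 -m handwheel '[[0,[0,0,-0.05],0],[0,[0,0,-0.1],0],[0,[0,0,-0.15],0],[0,[0,0,-0.2],0],[0,[0,0,-0.25],0],[0,[0,0,-0.25],0],[0,[0,0,-0.25],0],[0,[0,0,-0.25],0]]'
```

```text
t: 17.78
tool_pos: [589.4, 29.1, 123.4]
tcp_rot: [[0.986, 0.166, 0.001], [0.166, -0.986, -0.0], [0.001, 0.0, -1.0]]
wrist_force: [-2.1, -0.7, 8.2]
finger_gap: 0.004
grip_force: 3.9
```

```bash
python3 -m handwheel '[[0,[0,0,-0.03],0],[0,[0,0,-0.03],0],[0,[0,0,0.1],0],[0,[0,0,0.3],0],[0,[0,0,1],0],[0,[0,0,3],0],[0,[0,0,6],0],[0,[0,0,9],0],[0,[0,-4,10],0],[0,[0,-8,10],0]]'; python3 -m handwheel '[[0,[-2,-4,0],0],[0,[-4,-8,0],0],[0,[-6,-12,0],0],[0,[-8,-16,0],0],[0,[-8,-16,0],0],[0,[-8,-16,0],0]]'; python3 - <<'E'
from h import *
t=save('top','top8.png');s=save('side','side8.png')
o=np.zeros((600,800,3),np.uint8)
o[:300]=cv2.resize(t[140:200,210:370],(800,300),interpolation=3)
o[300:,:400]=cv2.resize(s[140:200,292:372],(400,300),interpolation=3)
o[300:,400:]=cv2.resize(s[100:280,210:450],(400,300),interpolation=3)
cv2.imwrite('pics/c8.png',o[:,:,::-1])
E
```

```text
t: 18.62
tool_pos: [591.1, -50.2, 226.6]
tcp_rot: [[0.985, 0.171, 0.007], [0.171, -0.985, -0.001], [0.006, 0.003, -1.0]]
wrist_force: [0.3, -0.5, 0.8]
finger_gap: 0.006
grip_force: 0.0
t: 19.12
tool_pos: [507.7, -213.9, 222.4]
tcp_rot: [[0.987, 0.161, -0.001], [0.161, -0.987, -0.0], [-0.001, 0.0, -1.0]]
wrist_force: [-0.7, 0.9, -1.1]
finger_gap: 0.006
grip_force: 0.0
```

View pics/c8.png

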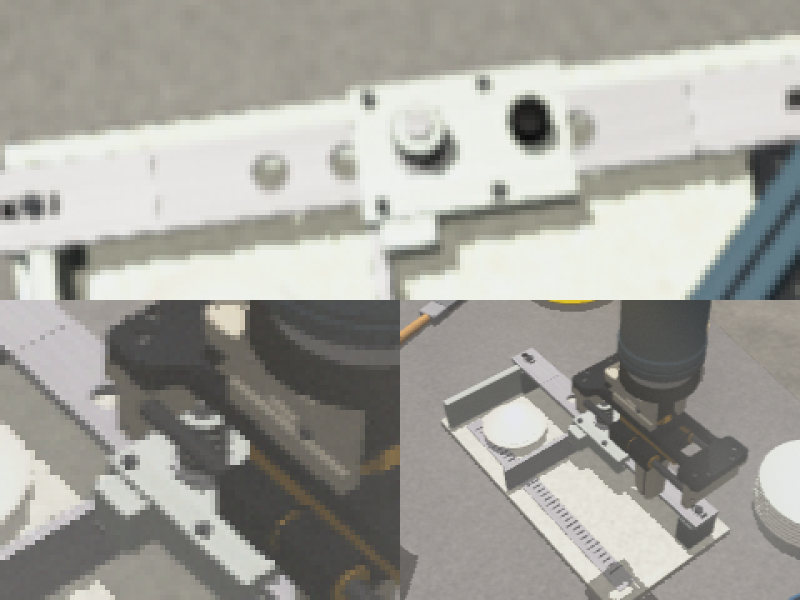

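The pin sits upright on its shoulder in the stop at the third hole. The first two strip holes show to the left at (270,172) and (345,160), the saucer is in its place and the arm is clear.

```bash
python3 -c "
from cell import finish_job
print(finish_job())"
```

```text
the job is handed in; nothing more can be done
None
```

I slid the stop to the third strip hole, seated the ball-lock pin on its shoulder with the button out, and handed the job in at about 19 s; the hand-in gave no verdict. Contact height and the last pictures agree with the pin being seated, bearing force read about 9 N at most, and I never went near the saucer or mug.

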